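# Pulse position on the spice grinder

## Task

Get the spice grinder pulsing at its slowest: first turn its speed knob fully anticlockwise to the end stop and leave it there, then take the loose lid by its bar and seat it fully in the grinder's mouth, lugs down through the two slots. Twist the lid clockwise against its spring to half way between the slots and the lock (bar pointing at the slim mark on the rim) and hold it there, never going on to the lock at the end of the travel. Finish while still gripping and holding the lid at half way, and leave the tin, the spice jar and the little pot beside it standing where they are.

Things in the scene. Friction and masses are not known exactly. Their poses are not given: they have to be found in the camera images.
- grinder: Spice grinder, fixed. Black deck 104 mm wide, 20 mm high, from -52 to +156 mm along the grinder's y, carrying a round steel cup (96 mm outside diameter, rim 80 mm high) and a speed knob. Origin: on the cup's axis at worktop height; z up; y points from cup to knob; x towards one of the two slots.
- grinder_mouth (a point): Centre of the mouth at rim height (80 mm), axes as the grinder. Flange 8 mm thick with a 58 mm hole and two slots, at +x and -x, 17 mm wide, out to 38 mm from the axis. Under it the lugs run clockwise (from above) from the slots; a stop bars anticlockwise. Black rim marks on both sides, clockwise from each slot: broad = slot, slim = half way (40 deg), tall block = lock (80 deg).
- lid: Loose black bayonet lid, about 120 g, upright. Origin: centre of its underside; z up. Spigot 54 mm diameter, 20 mm high, foot chamfered 3 mm; two lugs, at +x and -x, 12 mm wide, 3 to 9.5 mm above the underside, tips 35 mm from the axis. Half a turn gives the same lid. Seated: origin 60 mm above the worktop, plate on the rim, lugs with 2.5 mm play under the flange.
- lid_grip (a point): Middle of the lid's grip bar, on its axis 40 mm above the underside; axes as the lid. The round plate (80 mm diameter) lies 20 to 26 mm above the underside; on it the bar, along the lid's x (in line with the lugs), 52 mm long, 12 mm wide, 26 to 50 mm above the underside.
- knob_grip (a point): On the speed knob's axis, 125 mm from the cup's axis along the grinder's y, 41 mm above the worktop. The knob: 42 mm round black skirt and across it a bar along this point's x, 12 mm wide, 40 mm long, 31 to 52 mm above the worktop, a white line on its -x end. At the minimum the line points along the grinder's -x, at a block mark.
- speed_knob (a joint): Speed knob angle, rad. 0 = end stop, minimum, fully anticlockwise seen from above; grows clockwise to 2.4. Light friction (0.03 Nm), stays where it is left. Starts 0.6 to 1.25 rad from the minimum.
- drive_ring (a joint): Twist of the sprung ring inside the cup, rad; 0 at rest. After about 0.07 rad of free play the seated lid's lugs push it clockwise against a spring (0.15 Nm per rad, springs back most of the way when let go). 0.63 = half way (lid 0.70 rad clockwise from the slots), 1.34 = end of travel, lock.
- food_tin: Bystander: food tin, 76 mm diameter, 58 mm high, loose. Origin: centre of the underside. It and the lid may swap places.
- spice_jar_1: Bystander: spice jar with a dark cap, 41 mm diameter, 105 mm high, loose. Origin: centre of the underside.
- pot_1: Bystander: little round pot, 62 mm diameter, 35 mm high, loose. Origin: centre of the underside.
There are look-alikes about, which are no part of the job. What is shaped like the lid but blue, orange or turquoise is not meant.

How it is judged:
On the way, in this order (a step that is already met when the one before it is completed fails the run):
1. the speed knob is turned fully anticlockwise to its end stop (value of joint speed_knob below 0.06 rad), for 0.2 s.
2. the lid is seated in the grinder's mouth, lugs through the slots (horizontal distance between lid and grinder below 0.005 m and z of lid in the frame of grinder between 0.056 and 0.0635 m and angle between the z axis of lid and the z axis of grinder, either way round below 0.08 rad), for 0.2 s.
At the end, for the whole second after the job is handed in: Lid seated (axis within 5 mm, tilt under 0.08 rad, underside 56 to 63.5 mm above the worktop), drive ring held at 0.63 +- 0.2 rad by fingers pressing the lid with over 2 N; speed knob within 0.1 rad of minimum; tin, jar and pot upright within 20 mm of their start (all of step 2 and value of joint drive_ring between 0.43 and 0.83 rad and contact force between the fingers and lid above 2 N and value of joint speed_knob below 0.1 rad and distance of each of food_tin, spice_jar_1, pot_1 from where it was at the start of the episode below 0.02 m and angle between each of food_tin, spice_jar_1, pot_1's own z axis and vertical below 0.2 rad); the arm keeps its last pose, push and grip.
It fails at once if the lid is twisted on to the lock (value of joint drive_ring above 1.1 rad).
It fails at once if a bystander is knocked over or pushed away (distance of any of food_tin, spice_jar_1, pot_1 from where it was at the start of the episode above 0.03 m or angle between any of food_tin, spice_jar_1, pot_1's own z axis and vertical above 0.4 rad).
It also fails if it takes over 61 s, if anything falls off the work surface, if the arm or the gripper's body presses on something with over 40 N, if the wrist force passes 120 N, or if a joint passes its speed limit or range.

## Robot

A 6-joint arm with a two-finger parallel gripper is mounted at the origin on a cart in front of the work surface, level with it; the furniture and walls round the work are solid. World frame = base frame: x ahead of the robot, y to its left, z up, the work surface at z = 0. Lengths are in m, angles in rad, forces in N, time in s.
With the tool pointing down it reaches from about 0.275 to 0.75 m from the base axis. Payload 10.2 kg.
Tool frame: the origin (TCP) lies where the fingers leave the gripper's body, on its centre line; the fingertips stand 73 mm ahead of it and the grasp point (between the pads) lies 54 mm ahead of it; z points along the fingers, y is the line along which they close (so a half turn about z gives the same grasp; the last joint's range is limited). The gripper opens to 85 mm and grips with 20 to 120 N. Pads are 22 mm wide; open, the fingers measure 114 mm over their backs; the gripper's body (76 mm by 85 mm) begins 54 mm behind the grasp point. The pads swing forward as they close: fully open they stand 13 mm farther back than shut.
Start: joints at [-1.531, 0.313, 1.498, -0, 1.331, -0.223], TCP at [0.136, -0.507, 0.304] pointing down, gripper open.
Joint ranges: [-2.94, 2.94], [-0.97, 2.17], [0.19, 2.56], [-1.23, 4.37], [0.02, 3.11], [-2.88, 2.88]. Speed limits (rad/s): [2.39, 2.39, 3.01, 3.14, 3.14, 3.14].

## Interface

Orientations are given as a unit quaternion [x, y, z, w].
In Python, from plant import telemetry, grab_frame, bot gives the robot as it stands. The module is installed in compiled form; this text tells all that it offers.
- The arm moves only by the tool play_rows, never from a script. Its argument "series" is a list of rows, each an object of numbers: "dx", "dy", "dz": the shift along the tool's x, y, z in units of 30 cm (1.0 is 30 cm); "roll": the turn about the tool's z in units of 90 degrees (1.0 is 90 degrees). In form: [{"dx": .., "dy": .., "dz": .., "roll": ..}, ...]. A call has 1 to 8 rows; each row is the pose to reach, as a shift and turn from the pose commanded when the call began, along the tool's axes at that moment; what a row does not reach only later rows make up. A row lasts 1/12 s, in which the tool goes at most 41.7 mm and 7.16 degrees, less where a joint would pass 70% of its speed; a pose out of reach is approached as far as the arm can. A call with a number of a shift or a turn outside -1 to 1 is refused whole. A call with a gripper value outside its range is refused whole. "jaw" is the closure, from 0 (fully open) to 1 (shut), set as the call begins (left out, the last holds). The fingers move at their own pace and stop on an object; "force" is the grip in N (left out, the last holds). Time passes only in rows, so rows that repeat a pose let the fingers close. It gives the time, the measured TCP pose, the force, the opening and the grip force at its end, in the units of the state.
- telemetry.observe(): the state, without advancing time (a new reading comes with each control period).
- grab_frame(name): name is "scene" or "top" or "wrist"; returns a dict with "color" (480x640x3 uint8, red, green, blue), "fovy" (degrees; the focal length in pixels is half the picture's height over the tangent of half this angle, whatever the lens; pixels are square), "cx", "cy" (the principal point, pixels), "distortion" ([k1, k2, p1, p2, k3] as OpenCV has them; the pictures are not rectified), "R" (3x3) and "t" (3): a world point X has camera coordinates R X + t. Camera axes: x right, y down, z forward; pixel columns grow to the right and rows downward; lengths in m; the calibration is good to about 2 mm. A picture is of the moment at which its call begins. There is no depth.
- bot.sign_off(): hands the job in; it is judged then, once.
The state is a dict: "t": time; "q": joint angles; "dq": joint speeds; "joint_torque": joint torques, N m; "eef_pos": TCP position; "tcp_rot": TCP orientation; "contact_force": force on the tool from outside, world axes, zero at the start; "torque": the same for the moment, N m; "opening": finger opening in m; "grip_force": force on a finger pad.
Only numpy, scipy, OpenCV 4.12 (cv2) and the standard library are available. Lean on these libraries where they do the work, as an engineer would, in place of code of your own. Each camera call takes 0.05 s, during which the arm holds its last target. There are 200 camera calls.

## Working session

There is one attempt and no reset: what is moved stays moved. The work goes in short steps, Python scripts to look and compute and a tool call to move; the robot and the scene stay as the last step left them, time stands still between calls to the robot, and variables do not carry over. Pictures are saved under pics/ and viewed, at most 10 in all, crops included, and the job is handed in when it is done.

Besides the shell and the picture viewer there is one more tool, called after ">>>" as a command line: name --argument value ..., lists and objects as JSON in quotes. play_rows: Moves the arm, as the interface text tells. Shifts and turns lie within -1 to 1; 1 stands for 30 cm of shift or 90 degrees of turn. Its arguments: {"type":"object","properties":{"series":{"type":"array","items":{"type":"object","properties":{"dx":{"type":"number","minimum":-1,"maximum":1},"dy":{"type":"number","minimum":-1,"maximum":1},"dz":{"type":"number","minimum":-1,"maximum":1},"roll":{"type":"number","minimum":-1,"maximum":1}}}},"jaw":{"type":"number"},"force":{"type":"number"}},"required":["series"]}

```bash
mkdir -p pics
cat > h.py <<'E'
import numpy as np, cv2
from plant import telemetry, grab_frame, bot
def snap(n,f):
    g=grab_frame(n); cv2.imwrite(f'pics/{f}.png',g['color'][:,:,::-1]); np.save(f'pics/{f}.npy',g,allow_pickle=True); return g
def load(f): return np.load(f'pics/{f}.npy',allow_pickle=True).item()
def K(g):
    f=240/np.tan(np.radians(g['fovy'])/2); return np.array([[f,0,g['cx']],[0,f,g['cy']],[0,0,1.]])
def px2w(g,uv,z):
    uv=np.array(uv,float).reshape(-1,1,2)
    n=cv2.undistortPoints(uv,K(g),np.array(g['distortion']))[:,0]
    R=np.array(g['R']);t=np.array(g['t']); c=-R.T@t
    d=np.c_[n,np.ones(len(n))]@R
    return c+d*((z-c[2])/d[:,2])[:,None]
def w2px(g,P):
    return cv2.projectPoints(np.array(P,float).reshape(-1,1,3),cv2.Rodrigues(np.array(g['R']))[0],np.array(g['t'],float),K(g),np.array(g['distortion']))[0][:,0]
E
python3 - <<'E'
from h import *
for n in('top','scene'):
    g=snap(n,n+'0'); print(n,g['fovy'],-np.array(g['R']).T@g['t'])
print(telemetry.observe())
E
```

```text
top 45.11276909120873 [ 0.33682492 -0.03337586  1.58613531]
scene 52.782027909590084 [0.01945762 0.5580316  0.74309676]
{'t': 0.1, 'q': array([-1.53139647e+00,  3.13435251e-01,  1.49836285e+00, -4.11893576e-05,
        1.33101822e+00, -2.23370309e-01]), 'dq': array([-1.45647185e-03, -4.56824022e-04, -9.91931160e-04, -5.97447529e-04,
        4.91660715e-04, -3.59680103e-05]), 'joint_torque': array([ 3.72874812e-03, -4.12895072e+01, -2.60142320e+01, -2.21240443e-04,
        3.02762986e-03, -1.39834862e-05]), 'eef_pos': array([ 0.13636228, -0.50682746,  0.30337052]), 'tcp_rot': array([ 9.91380560e-01,  1.31012252e-01,  3.62824308e-05, -6.11084666e-04]), 'contact_force': array([-0.55900727,  0.03613386, -0.36467563]), 'torque': array([ 0.02625306, -0.00430116,  0.04500343]), 'grip_force': 0.0, 'opening': 0.0858711840105463}
```

View pics/top0.png

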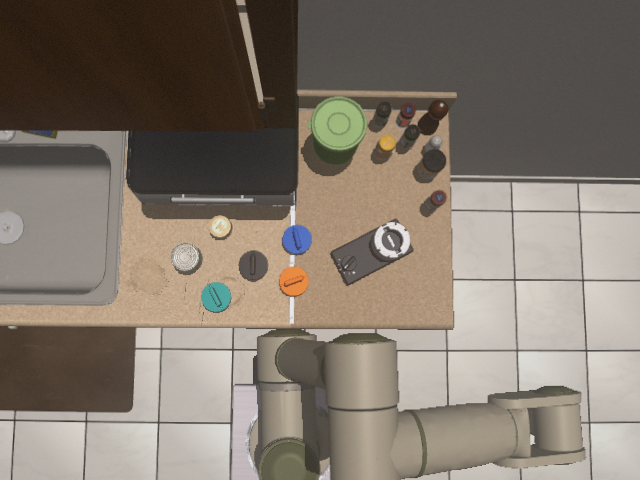

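View pics/scene0.png

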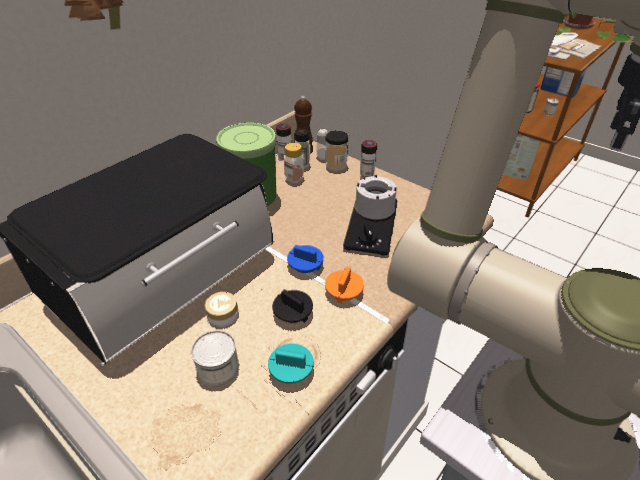

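Top view: the lid-shaped things are black (253,265), blue (297,240), orange (294,282) and turquoise (216,297). Only the black one fits the lid. The cup is at (390,241), the knob (347,265), the tin (186,258), the pot (220,227) and the jar (437,203). I'll enlarge to confirm.

Run:
```python
from h import *
g=load('top0'); c=g['color'][:,:,::-1]
a=cv2.resize(c[215:295,325:425],None,fx=6,fy=6,interpolation=cv2.INTER_CUBIC)
b=cv2.resize(c[240:290,228:278],None,fx=6,fy=6,interpolation=cv2.INTER_CUBIC)
o=np.zeros((480+0,800,3),np.uint8); o[:480,:600]=a; o[:300,600:800]=b[:,50:250]
cv2.imwrite('pics/crop0.png',o)
```

```text
(no output)
```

View pics/crop0.png

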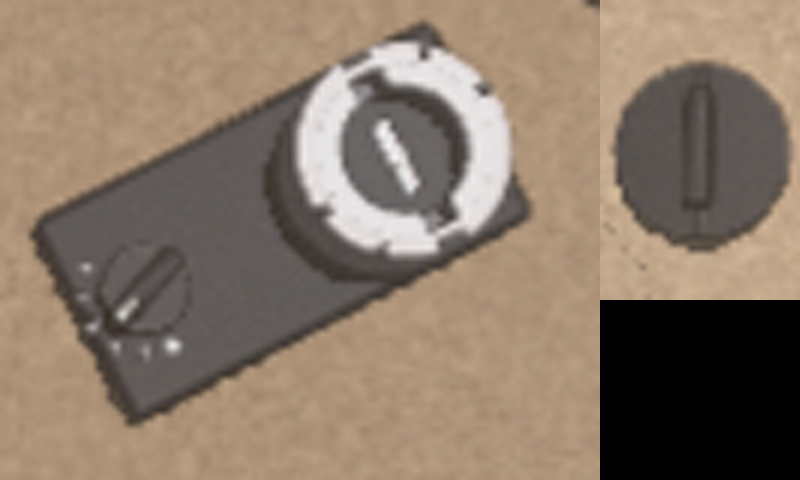

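The black lid is confirmed. Its bar runs (702,87)–(698,207) in the crop. The slots are at (368,82) and (441,218). The knob's white line is at (125,312) and the minimum block mark at (172,345).

Run:
```python
from h import *
g=load('top0')
A=lambda p:[[325+(x+.5)/6-.5,215+(y+.5)/6-.5] for x,y in p]
B=lambda p:[[228+(x-550+.5)/6-.5,240+(y+.5)/6-.5] for x,y in p]
sl=px2w(g,A([(368,82),(441,218)]),.08); print('slots',sl, sl.mean(0)); d=sl[0]-sl[1]; print('gx deg',np.degrees(np.arctan2(d[1],d[0])))
dk=px2w(g,A([(38,225),(130,422),(428,25),(528,210)]),.02); print('deck',dk)
for a,b in((0,1),(2,3)):
    d=dk[a]-dk[b]; print('gx',np.degrees(np.arctan2(d[1],d[0])))
for a,b in((0,2),(1,3)):
    d=dk[a]-dk[b]; print('gy',np.degrees(np.arctan2(d[1],d[0])))
print('deck centre',dk.mean(0))
print('rim ctr',px2w(g,A([(404,148)]),.08))
k=px2w(g,A([(122,314),(177,250)]),.052); print('knob',k,k.mean(0)); d=k[1]-k[0]; print(np.degrees(np.arctan2(d[1],d[0])))
l=px2w(g,B([(701,86),(698,207)]),.05); print('lid',l,l.mean(0)); d=l[0]-l[1]; print(np.degrees(np.arctan2(d[1],d[0])))
print('plate',px2w(g,B([(703,153)]),.026))
print('tin',px2w(g,[(186,258)],.058),'pot',px2w(g,[(220,227)],.035),'jar',px2w(g,[(438,199)],.105),'blue/or/tq',px2w(g,[(297,240),(294,282),(216,297)],.026))
from scipy.spatial.transform import Rotation as R
print(R.from_quat(telemetry.observe()['tcp_rot']).as_matrix())
```

```text
slots [[ 0.56400694 -0.24520573  0.08      ]
 [ 0.50405228 -0.27686143  0.08      ]] [ 0.53402961 -0.26103358  0.08      ]
gx deg 27.83378655683155
deck [[ 0.50574101 -0.1026594   0.02      ]
 [ 0.41667488 -0.14463646  0.02      ]
 [ 0.59982227 -0.28151814  0.02      ]
 [ 0.51476779 -0.32649594  0.02      ]]
gx 25.23460359196786
gx 27.870409521638486
gy 117.74476246418405
gy 118.34191389898065
deck centre [ 0.50925149 -0.21382749  0.02      ]
rim ctr [[ 0.53484687 -0.26085227  0.08      ]]
knob [[ 0.46290794 -0.13874703  0.052     ]
 [ 0.49169426 -0.16322748  0.052     ]] [ 0.4773011  -0.15098725  0.052     ]
-40.37850182231366
lid [[0.49553686 0.10736342 0.05      ]
 [0.44166708 0.10754429 0.05      ]] [0.46860197 0.10745386 0.05      ]
-0.19237266093359237
plate [[0.46767974 0.10801353 0.026     ]]
tin [[0.48205548 0.28331723 0.058     ]] pot [[0.5695102  0.19902875 0.035     ]] jar [[ 0.63933382 -0.37958254  0.105     ]] blue/or/tq [[ 0.53725948 -0.00989461  0.026     ]
 [ 0.42300077 -0.00315288  0.026     ]
 [ 0.38077701  0.20571812  0.026     ]]
[[ 9.65671577e-01  2.59766044e-01 -8.81797637e-05]
 [ 2.59765956e-01 -9.65670833e-01  1.22114180e-03]
 [ 2.32058550e-04 -1.20212803e-03 -9.99999251e-01]]
```

```bash
cat >> h.py <<'E'
from scipy.spatial.transform import Rotation as Rot
def go(x,y,z,yaw):
    s=telemetry.observe(); M=Rot.from_quat(s['tcp_rot']).as_matrix()
    d=M.T@(np.array([x,y,z])-s['eef_pos'])/.3
    cur=np.degrees(np.arctan2(M[1,0],M[0,0])); r=(cur-yaw+180)%360-180
    print('d',d.round(4),'roll',round(r/90,4),'| pos',s['eef_pos'].round(4),'yaw',round(cur,2),'tilt',np.round(M[:2,2],4),'t',s['t'],'F',s['contact_force'].round(1),'T',s['torque'].round(2),'open',round(s['opening'],4),'grip',s['grip_force'],'q',s['q'].round(2))
E
python3 -c "
from h import *
go(.4765,-.1505,.24,-40.4)"
```

```text
d [ 1.4034 -0.8522  0.2126] roll 0.6162 | pos [ 0.1364 -0.5068  0.3034] yaw 15.06 tilt [-0.0001  0.0012] t 0.1 F [-0.6  0.  -0.4] T [ 0.03 -0.    0.05] open 0.0859 grip 0.0 q [-1.53  0.31  1.5  -0.    1.33 -0.22]
```

>>> play_rows --series '[{"dx": 0.7,"dy": -0.43,"dz": 0,"roll": 0.3},{"dx": 0.7,"dy": -0.43,"dz": 0,"roll": 0.3},{"dx": 0.7,"dy": -0.43,"dz": 0,"roll": 0.3},{"dx": 0.7,"dy": -0.43,"dz": 0.1,"roll": 0.3},{"dx": 0.9,"dy": -0.55,"dz": 0.1,"roll": 0.4},{"dx": 0.9,"dy": -0.55,"dz": 0.1,"roll": 0.4},{"dx": 1,"dy": -0.6,"dz": 0.1,"roll": 0.5},{"dx": 1,"dy": -0.6,"dz": 0.1,"roll": 0.5}]' --jaw 0.3 --force 40

```text
t: 0.77
eef_pos: [0.3538, -0.2803, 0.2771]
tcp_rot: [0.965, -0.261, -0.0, 0.0]
contact_force: [0.7, -0.7, -0.0]
opening: 0.06
grip_force: 0.0
```

```bash
python3 -c "
from h import *
go(.4765,-.1505,.24,-40.4)"
```

```text
d [ 0.1349 -0.58    0.1235] roll 0.1125 | pos [ 0.3538 -0.2803  0.2771] yaw -30.28 tilt [-0.0002 -0.    ] t 0.7667 F [ 0.7 -0.7 -0. ] T [-0.02 -0.03 -0.03] open 0.06 grip 0.0 q [-0.93  0.18  1.75 -0.    1.22  1.17]
```

>>> play_rows --series '[{"dx": 0.1,"dy": -0.5,"dz": 0.12,"roll": 0.1},{"dx": 0.1,"dy": -0.5,"dz": 0.12,"roll": 0.1},{"dx": 0.1,"dy": -0.5,"dz": 0.12,"roll": 0.1},{"dx": 0.1,"dy": -0.5,"dz": 0.12,"roll": 0.1},{"dx": 0.1,"dy": -0.5,"dz": 0.12,"roll": 0.1},{"dx": 0.1,"dy": -0.5,"dz": 0.12,"roll": 0.1},{"dx": 0.1,"dy": -0.5,"dz": 0.12,"roll": 0.1}]'

```text
t: 1.35
eef_pos: [0.4538, -0.1669, 0.2413]
tcp_rot: [0.943, -0.333, -0.0, 0.0]
contact_force: [-0.3, 0.4, -0.2]
opening: 0.06
grip_force: 0.0
```

```bash
python3 -c "
from h import *
go(.4765,-.1505,.11,-40.4)
g=snap('wrist','w1'); print(g['fovy'],g['t'],g['R'])
print(w2px(g,[[.4765,-.1505,.052],[.5344,-.261,.08]]))"
```

```text
d [ 0.0247 -0.0901  0.4376] roll 0.0164 | pos [ 0.4538 -0.1669  0.2413] yaw -38.92 tilt [-0.0004 -0.    ] t 1.35 F [-0.3  0.4 -0.2] T [-0.03  0.02  0.04] open 0.06 grip 0.0 q [-0.6   0.28  1.71 -0.    1.15  1.66]
71.12284039223644 [0.15524708 0.42031733 0.44971165] [[-6.28127836e-01 -7.78109959e-01  5.59325499e-04]
 [-7.45673540e-01  6.02148668e-01  2.85285740e-01]
 [-2.22320472e-01  1.78778840e-01 -9.58442348e-01]]
[[283.02754293 225.42793906]
 [353.23589677  58.74583962]]
```

View pics/w1.png

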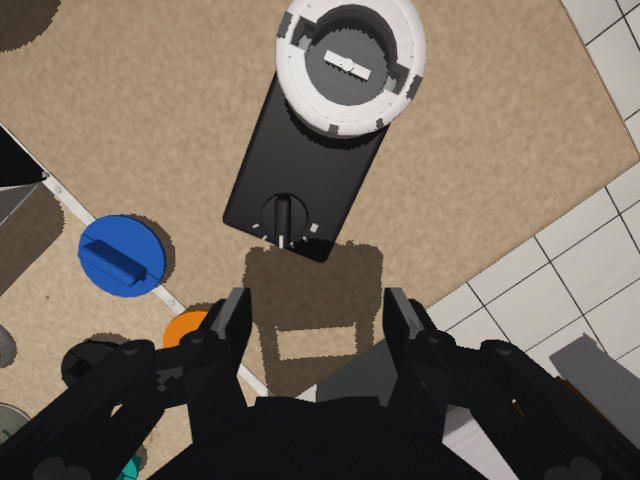

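Wrist view: the knob bar runs from (284,197) to (282,243), the mouth centre is near (351,58), and the slots are near (303,33) and (398,81). This agrees with the top view. Next I grip the knob.

Run:
```python
from h import *
g=load('w1')
k=px2w(g,[(284,197),(282,243)],.052); d=k[0]-k[1]; print(k.mean(0),np.degrees(np.arctan2(d[1],d[0])))
s=px2w(g,[(303,33),(398,81)],.08); d=s[0]-s[1];print(s,s.mean(0),np.degrees(np.arctan2(d[1],d[0])))
c=cv2.resize(g['color'][0:250,210:440,::-1],None,fx=2.4,fy=2.4,interpolation=cv2.INTER_CUBIC); cv2.imwrite('pics/c1.png',c)
```

```text
[ 0.47961534 -0.1531102   0.052     ] -42.96381129634822
[[ 0.56523726 -0.2457856   0.08      ]
 [ 0.50638373 -0.27539822  0.08      ]] [ 0.53581049 -0.26059191  0.08      ] 26.709617131360414
```

View pics/c1.png

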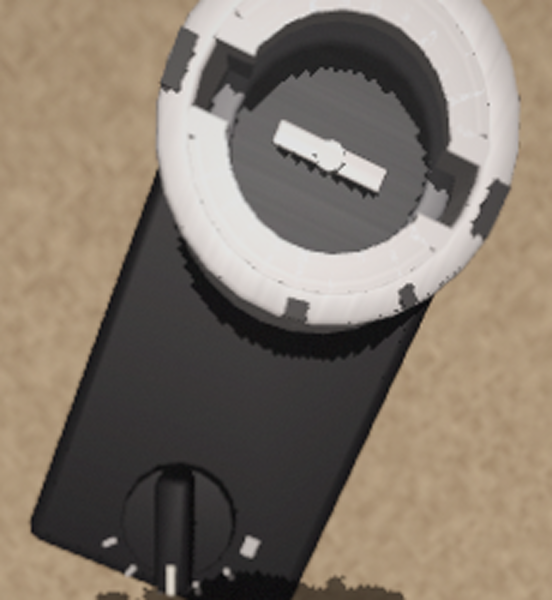

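Run:
```python
from h import *
g=load('w1')
C=lambda p:[[210+(x+.5)/2.4-.5,(y+.5)/2.4-.5] for x,y in p]
for p in ([(206,71),(466,197)],[(180,60),(490,210)]):
    s=px2w(g,C(p),.08); d=s[0]-s[1];print(s.mean(0),np.linalg.norm(d),np.degrees(np.arctan2(d[1],d[0])))
k=px2w(g,C([(175,470),(170,588)]),.052); d=k[0]-k[1]; print(k,k.mean(0),np.linalg.norm(d),np.degrees(np.arctan2(d[1],d[0])))
go(.477,-.151,.14,-41.5)
```

```text
[ 0.53668088 -0.2608003   0.08      ] 0.07449959032238132 27.601680370805283
[ 0.53642552 -0.26062425  0.08      ] 0.08886893657688884 27.624337364829234
[[ 0.49487514 -0.16579952  0.052     ]
 [ 0.46553599 -0.13846874  0.052     ]] [ 0.48020556 -0.15213413  0.052     ] 0.04009684581914952 -42.97029608903891
d [ 0.0262 -0.0914  0.3383] roll 0.0279 | pos [ 0.4536 -0.1674  0.2415] yaw -38.99 tilt [ 0.     -0.0003] t 1.4 F [-0.9 -0.5  0. ] T [-0.01 -0.02 -0.02] open 0.0598 grip 0.0 q [-0.6   0.28  1.71 -0.    1.15  1.66]
```

```bash
python3 -c "
from h import *
go(.478,-.1512,.107,-42)"
```

```text
d [ 0.0292 -0.093   0.4483] roll 0.0334 | pos [ 0.4536 -0.1674  0.2415] yaw -38.99 tilt [ 0.     -0.0003] t 1.4 F [-0.9 -0.5  0. ] T [-0.01 -0.02 -0.02] open 0.0598 grip 0.0 q [-0.6   0.28  1.71 -0.    1.15  1.66]
```

>>> play_rows --series '[{"dx": 0.029,"dy": -0.093,"dz": 0.1,"roll": 0.033},{"dx": 0.029,"dy": -0.093,"dz": 0.2,"roll": 0.033},{"dx": 0.029,"dy": -0.093,"dz": 0.3,"roll": 0.033},{"dx": 0.029,"dy": -0.093,"dz": 0.38,"roll": 0.033},{"dx": 0.029,"dy": -0.093,"dz": 0.42,"roll": 0.033},{"dx": 0.029,"dy": -0.093,"dz": 0.445,"roll": 0.033},{"dx": 0.029,"dy": -0.093,"dz": 0.445,"roll": 0.033},{"dx": 0.029,"dy": -0.093,"dz": 0.445,"roll": 0.033}]'

```text
t: 2.07
eef_pos: [0.4784, -0.1513, 0.1085]
tcp_rot: [0.934, -0.358, 0.0, 0.0]
contact_force: [-0.1, 0.3, 1.1]
opening: 0.0599
grip_force: 0.0
```

>>> play_rows --series '[{"dx": 0},{"dx": 0},{"dx": 0},{"dx": 0},{"dx": 0},{"dx": 0}]' --jaw 1 --force 30

```text
$.series[0]: bad value
```

```bash
python3 -c "
from h import *
go(.478,-.1512,.107,27.6)"
```

```text
d [-0.001   0.0006  0.0052] roll -0.7731 | pos [ 0.4784 -0.1513  0.1085] yaw -41.98 tilt [ 0.0008 -0.0005] t 2.0667 F [-0.1  0.3  1.1] T [ 0.03 -0.04  0.05] open 0.0599 grip 0.0 q [-0.54  0.51  1.78 -0.    0.85  1.76]
```

>>> play_rows --series '[{"dx": 0,"dy": 0,"dz": 0,"roll": 0},{"dx": 0,"dy": 0,"dz": 0,"roll": 0},{"dx": 0,"dy": 0,"dz": 0,"roll": 0},{"dx": 0,"dy": 0,"dz": 0,"roll": 0},{"dx": 0,"dy": 0,"dz": 0,"roll": 0},{"dx": 0,"dy": 0,"dz": 0,"roll": 0},{"dx": 0,"dy": 0,"dz": 0,"roll": 0}]' --jaw 1 --force 30

```text
t: 2.65
eef_pos: [0.4787, -0.1504, 0.1085]
tcp_rot: [0.934, -0.358, 0.001, -0.0]
contact_force: [0.7, 2.2, 5.9]
opening: 0.0111
grip_force: 34.5
```

```bash
python3 -c "
from h import *
go(.478,-.1512,.107,27.6)"
```

```text
d [0.0001 0.0034 0.0049] roll -0.7723 | pos [ 0.4787 -0.1504  0.1085] yaw -41.91 tilt [ 0.0011 -0.0004] t 2.65 F [0.7 2.2 5.9] T [0.32 0.04 0.01] open 0.0111 grip 34.497796297073364 q [-0.54  0.51  1.78  0.    0.85  1.76]
```

>>> play_rows --series '[{"dx": 0,"dy": -0.003,"dz": -0.003,"roll": -0.08},{"dx": 0,"dy": -0.003,"dz": -0.003,"roll": -0.15},{"dx": 0,"dy": -0.003,"dz": -0.003,"roll": -0.22},{"dx": 0,"dy": -0.003,"dz": -0.003,"roll": -0.29},{"dx": 0,"dy": -0.003,"dz": -0.003,"roll": -0.36},{"dx": 0,"dy": -0.003,"dz": -0.003,"roll": -0.43},{"dx": 0,"dy": -0.003,"dz": -0.003,"roll": -0.5},{"dx": 0,"dy": -0.003,"dz": -0.003,"roll": -0.55}]'

```text
t: 3.32
eef_pos: [0.479, -0.1496, 0.1086]
tcp_rot: [0.998, 0.069, 0.0, -0.0]
contact_force: [1.6, 2.0, -2.1]
opening: 0.0112
grip_force: 33.4
```

```bash
python3 -c "
from h import *
go(.478,-.1512,.107,27.6)"
```

```text
d [-0.004   0.0049  0.0052] roll -0.2189 | pos [ 0.479  -0.1496  0.1086] yaw 7.9 tilt [0.0002 0.0003] t 3.3167 F [ 1.6  2.  -2.1] T [ 0.23 -0.39 -0.03] open 0.0112 grip 33.35187613964081 q [-0.54  0.51  1.78  0.    0.85  0.9 ]
```

>>> play_rows --series '[{"dx": 0,"dy": 0,"dz": 0,"roll": -0.06},{"dx": 0,"dy": 0,"dz": 0,"roll": -0.12},{"dx": 0,"dy": 0,"dz": 0,"roll": -0.17},{"dx": 0,"dy": 0,"dz": 0,"roll": -0.2},{"dx": 0,"dy": 0,"dz": 0,"roll": -0.22},{"dx": 0,"dy": 0,"dz": 0,"roll": -0.23},{"dx": 0,"dy": 0,"dz": 0,"roll": -0.23}]'

```text
t: 3.9
eef_pos: [0.4789, -0.1493, 0.1086]
tcp_rot: [0.97, 0.244, 0.0, -0.001]
contact_force: [1.4, 4.5, -2.5]
opening: 0.011
grip_force: 33.4
```

```bash
python3 -c "
from h import *
go(.478,-.1512,.107,27.6)"
```

```text
d [-0.0056  0.0042  0.0052] roll 0.0074 | pos [ 0.4789 -0.1493  0.1086] yaw 28.26 tilt [-0.0001  0.001 ] t 3.9 F [ 1.4  4.5 -2.5] T [ 0.8  -0.44 -0.19] open 0.011 grip 33.42083752155304 q [-0.54  0.51  1.78  0.    0.85  0.54]
```

>>> play_rows --series '[{"dx": 0,"dy": 0,"dz": 0,"roll": -0.02},{"dx": 0,"dy": 0,"dz": 0,"roll": -0.03},{"dx": 0,"dy": 0,"dz": 0,"roll": -0.04},{"dx": 0,"dy": 0,"dz": 0,"roll": -0.04},{"dx": 0,"dy": 0,"dz": 0,"roll": -0.04},{"dx": 0,"dy": 0,"dz": 0,"roll": -0.04}]'

```text
t: 4.4
eef_pos: [0.4789, -0.1493, 0.1086]
tcp_rot: [0.962, 0.273, 0.0, -0.001]
contact_force: [1.8, 5.1, -2.0]
opening: 0.0112
grip_force: 45.0
```

```bash
python3 -c "
from h import *
go(.478,-.1512,.107,27.6)"
```

```text
d [-0.0057  0.0038  0.0053] roll 0.0456 | pos [ 0.4789 -0.1493  0.1086] yaw 31.71 tilt [0.     0.0015] t 4.4 F [ 1.8  5.1 -2. ] T [ 0.86 -0.38 -1.04] open 0.0112 grip 44.98215696774423 q [-0.54  0.51  1.78  0.    0.85  0.48]
```

>>> play_rows --series '[{"dx": 0,"dy": 0,"dz": 0,"roll": 0},{"dx": 0,"dy": 0,"dz": 0,"roll": 0},{"dx": 0,"dy": 0,"dz": 0,"roll": 0},{"dx": 0,"dy": 0,"dz": 0,"roll": 0},{"dx": 0,"dy": 0,"dz": -0.05,"roll": 0},{"dx": 0,"dy": 0,"dz": -0.2,"roll": 0},{"dx": 0,"dy": 0,"dz": -0.34,"roll": 0},{"dx": 0,"dy": 0,"dz": -0.44,"roll": 0}]' --jaw 0.3

```text
t: 5.07
eef_pos: [0.4789, -0.1499, 0.2436]
tcp_rot: [0.962, 0.275, 0.001, 0.001]
contact_force: [1.2, -1.0, 0.4]
opening: 0.0598
grip_force: 0.0
```

```bash
python3 -c "
from h import *
go(.4685,.02,.26,0)"
```

```text
d [ 0.2697 -0.499  -0.0554] roll 0.3543 | pos [ 0.4789 -0.1499  0.2436] yaw 31.89 tilt [ 0.0015 -0.0012] t 5.0667 F [ 1.2 -1.   0.4] T [0.05 0.03 0.03] open 0.0598 grip 0.0 q [-0.54  0.32  1.66 -0.    1.17  0.48]
```

>>> play_rows --series '[{"dx": 0.13,"dy": -0.3,"dz": 0,"roll": 0.15},{"dx": 0.13,"dy": -0.3,"dz": 0,"roll": 0.2},{"dx": 0.16,"dy": -0.6,"dz": 0,"roll": 0.35},{"dx": 0.16,"dy": -0.6,"dz": 0,"roll": 0.35},{"dx": 0.2,"dy": -0.86,"dz": 0,"roll": 0.35},{"dx": 0.2,"dy": -0.86,"dz": 0,"roll": 0.35},{"dx": 0.2,"dy": -0.86,"dz": 0,"roll": 0.35},{"dx": 0.2,"dy": -0.86,"dz": 0,"roll": 0.35}]'

```text
t: 5.73
eef_pos: [0.3915, 0.1042, 0.241]
tcp_rot: [1.0, 0.006, -0.0, -0.0]
contact_force: [0.3, -0.6, 0.5]
opening: 0.0597
grip_force: 0.0
```

```bash
python3 -c "
from h import *
go(.468,.1075,.102,0)
g=snap('wrist','w2'); print(w2px(g,[[.468,.1075,.05]]))
cv2.imwrite('pics/c2.png',cv2.resize(g['color'][100:350,120:450,::-1],None,fx=2.4,fy=2.4,interpolation=cv2.INTER_CUBIC))"
```

```text
d [ 0.255  -0.0078  0.4631] roll 0.0071 | pos [0.3915 0.1042 0.241 ] yaw 0.64 tilt [-0.0002  0.0005] t 5.7333 F [ 0.3 -0.6  0.5] T [-0.01  0.01 -0.01] open 0.0597 grip 0.0 q [-0.03  0.12  1.92  0.    1.1   1.53]
[[313.27495864 134.70114013]]
```

View pics/c2.png

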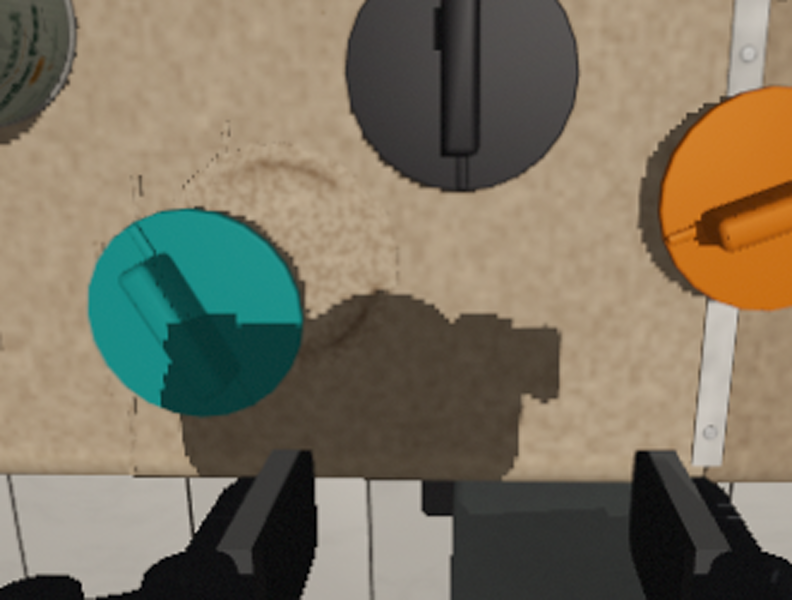

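Crop: the black lid's near bar end is at (460,155), its plate's front edge at (462,190) and its sides at x 346 and 578, between the turquoise and orange look-alikes. This agrees with the estimate.

Run:
```python
from h import *
g=load('w2')
C=lambda p:[[120+(x+.5)/2.4-.5,100+(y+.5)/2.4-.5] for x,y in p]
print(px2w(g,C([(460,155),(461,10)]),.05)); print(px2w(g,C([(462,190),(346,70),(578,70)]),.026))
```

```text
[[0.44636947 0.10876285 0.05      ]
 [0.48953325 0.1087621  0.05      ]]
[[0.43265659 0.10835503 0.026     ]
 [0.47244328 0.14777793 0.026     ]
 [0.4733079  0.06956259 0.026     ]]
```

```bash
python3 -c "
from h import *
go(.471,.1085,.101,0)"
```

```text
d [ 0.2608 -0.0173  0.467 ] roll 0.0068 | pos [0.3927 0.1025 0.241 ] yaw 0.61 tilt [ 0.0006 -0.0003] t 5.7833 F [ 0.2 -0.3  0.4] T [-0.02  0.03 -0.02] open 0.0596 grip 0.0 q [-0.04  0.12  1.92 -0.    1.1   1.53]
```

>>> play_rows --series '[{"dx": 0.13,"dy": -0.015,"dz": 0,"roll": 0.007},{"dx": 0.26,"dy": -0.015,"dz": 0,"roll": 0.007},{"dx": 0.26,"dy": -0.015,"dz": 0.1,"roll": 0.007},{"dx": 0.26,"dy": -0.015,"dz": 0.2,"roll": 0.007},{"dx": 0.26,"dy": -0.015,"dz": 0.25,"roll": 0.007},{"dx": 0.26,"dy": -0.015,"dz": 0.3,"roll": 0.007},{"dx": 0.26,"dy": -0.015,"dz": 0.3,"roll": 0.007},{"dx": 0.26,"dy": -0.015,"dz": 0.3,"roll": 0.007}]'

```text
t: 6.45
eef_pos: [0.4719, 0.1052, 0.1507]
tcp_rot: [1.0, -0.003, -0.0, 0.0]
contact_force: [-0.2, 0.4, -0.3]
opening: 0.0598
grip_force: 0.0
```

```bash
python3 -c "
from h import *
go(.471,.1085,.101,0)"
```

```text
d [-0.003  -0.0111  0.1655] roll -0.0033 | pos [0.4719 0.1052 0.1507] yaw -0.3 tilt [-0.0008 -0.0002] t 6.45 F [-0.2  0.4 -0.3] T [ 0.05 -0.01 -0.  ] open 0.0598 grip 0.0 q [-0.02  0.41  1.81 -0.    0.93  1.55]
```

>>> play_rows --series '[{"dx": -0.003,"dy": -0.011,"dz": 0.05,"roll": -0.003},{"dx": -0.003,"dy": -0.011,"dz": 0.1,"roll": -0.003},{"dx": -0.003,"dy": -0.011,"dz": 0.14,"roll": -0.003},{"dx": -0.003,"dy": -0.011,"dz": 0.16,"roll": -0.003},{"dx": -0.003,"dy": -0.011,"dz": 0.166,"roll": -0.003},{"dx": -0.003,"dy": -0.011,"dz": 0.166,"roll": -0.003},{"dx": -0.003,"dy": -0.011,"dz": 0.166,"roll": -0.003}]'

```text
t: 7.03
eef_pos: [0.4712, 0.1092, 0.1019]
tcp_rot: [1.0, 0.0, 0.001, 0.0]
contact_force: [-0.3, -0.2, 0.2]
opening: 0.0598
grip_force: 0.0
```

>>> play_rows --series '[{"dx": 0,"dy": 0,"dz": 0,"roll": 0},{"dx": 0,"dy": 0,"dz": 0,"roll": 0},{"dx": 0,"dy": 0,"dz": 0,"roll": 0},{"dx": 0,"dy": 0,"dz": 0,"roll": 0},{"dx": 0,"dy": 0,"dz": 0,"roll": 0},{"dx": 0,"dy": 0,"dz": 0,"roll": 0},{"dx": 0,"dy": 0,"dz": 0,"roll": 0},{"dx": 0,"dy": 0,"dz": 0,"roll": 0}]' --jaw 1 --force 50

```text
t: 7.7
eef_pos: [0.4709, 0.1094, 0.1013]
tcp_rot: [1.0, 0.0, 0.0, 0.0]
contact_force: [-0.2, -0.5, 5.1]
opening: 0.0109
grip_force: 49.5
```

```bash
python3 -c "
from h import *
go(.471,.1085,.25,0)"
```

```text
d [ 0.0007  0.0028 -0.4956] roll 0.0004 | pos [0.4709 0.1094 0.1013] yaw 0.03 tilt [ 0.0009 -0.    ] t 7.7 F [-0.2 -0.5  5.1] T [0.03 0.04 0.02] open 0.0109 grip 49.54376757144928 q [-0.01  0.5   1.84  0.    0.81  1.56]
```

>>> play_rows --series '[{"dx": 0,"dy": 0,"dz": -0.1,"roll": 0},{"dx": 0,"dy": 0,"dz": -0.22,"roll": 0},{"dx": 0,"dy": 0.05,"dz": -0.34,"roll": -0.05},{"dx": 0,"dy": 0.15,"dz": -0.44,"roll": -0.1},{"dx": 0,"dy": 0.27,"dz": -0.48,"roll": -0.15},{"dx": 0,"dy": 0.4,"dz": -0.5,"roll": -0.2},{"dx": 0,"dy": 0.53,"dz": -0.5,"roll": -0.25},{"dx": 0,"dy": 0.65,"dz": -0.5,"roll": -0.3}]'

```text
t: 8.37
eef_pos: [0.4703, -0.0876, 0.2512]
tcp_rot: [0.972, 0.236, 0.0, 0.0]
contact_force: [1.3, 0.4, -0.7]
opening: 0.011
grip_force: 49.0
```

```bash
python3 -c "
from h import *
go(.439,-.312,.25,27.6)"
```

```text
d [-0.4352  0.6173  0.0042] roll -0.0039 | pos [ 0.4703 -0.0876  0.2512] yaw 27.25 tilt [ 0.0004 -0.0003] t 8.3667 F [ 1.3  0.4 -0.7] T [ 0.02 -0.02  0.01] open 0.011 grip 48.97844195365906 q [-0.43  0.26  1.71 -0.    1.17  0.67]
```

>>> play_rows --series '[{"dx": -0.08,"dy": 0.11,"dz": 0,"roll": 0},{"dx": -0.16,"dy": 0.22,"dz": 0,"roll": 0},{"dx": -0.24,"dy": 0.34,"dz": 0,"roll": 0},{"dx": -0.32,"dy": 0.46,"dz": 0,"roll": 0},{"dx": -0.4,"dy": 0.55,"dz": 0,"roll": 0},{"dx": -0.43,"dy": 0.6,"dz": 0,"roll": 0},{"dx": -0.43,"dy": 0.6,"dz": 0,"roll": 0},{"dx": -0.43,"dy": 0.6,"dz": 0,"roll": 0}]'

```text
t: 9.03
eef_pos: [0.4372, -0.3049, 0.2502]
tcp_rot: [0.973, 0.233, -0.0, -0.001]
contact_force: [0.7, 1.4, -1.0]
opening: 0.011
grip_force: 49.0
```

```bash
python3 -c "
from h import *
go(.536,-.2605,.25,27.6)
g=snap('wrist','w3'); print(w2px(g,[[.5365,-.2603,.08]]))"
```

```text
d [0.3606 0.0172 0.0007] roll -0.0074 | pos [ 0.4372 -0.3049  0.2502] yaw 26.94 tilt [-0.0009  0.0014] t 9.0333 F [ 0.7  1.4 -1. ] T [0.04 0.08 0.02] open 0.011 grip 49.03610050678253 q [-0.83  0.38  1.55  0.    1.21  0.27]
[[324.3074415   83.16676284]]
```

View pics/w3.png

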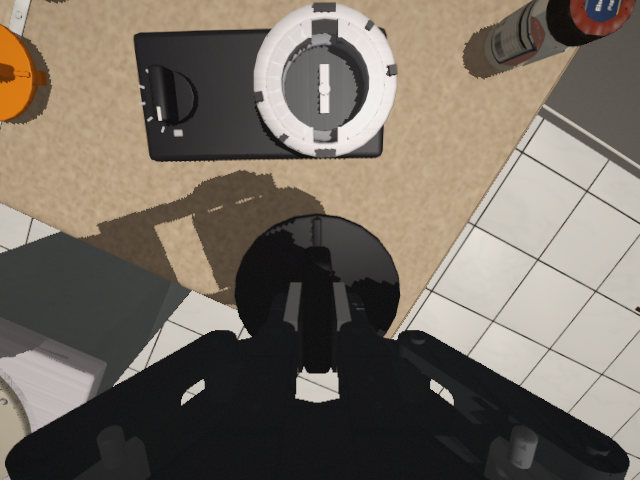

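Wrist view: the cup is at (325,82) with slots above and below, and the held lid's plate is centred near (318,290). The knob's white line is at (158,113) with the block mark at (178,133). I'll enlarge both to check.

Run:
```python
from h import *
g=load('w3'); c=g['color'][:,:,::-1]
f=lambda a,k:cv2.resize(a,None,fx=k,fy=k,interpolation=cv2.INTER_CUBIC)
o=np.zeros((600,800,3),np.uint8)
o[:480,:400]=f(c[55:151,130:210],5)       # knob x5 at 0,0
o[:480,400:]=cv2.convertScaleAbs(f(c[0:165,250:400],800/300)[:480,:400],alpha=1.3)
cv2.imwrite('pics/c3.png',o[:480])
gx=np.radians(27.6);ux=np.array([np.cos(gx),np.sin(gx)]);uy=np.array([-ux[1],ux[0]])
k=np.array([.5365,-.2603])+.125*uy
for a in(0,.1,.2):
    d=np.array([np.cos(gx-a),np.sin(gx-a)])
    print(a,((w2px(g,[[*(k-.02*d),.052],[*(k+.02*d),.052]])-[130,55])*5).round())
```

```text
Traceback (most recent call last):
ValueError: could not broadcast input array from shape (440,400,3) into shape (480,400,3)
```

Run:
```python
from h import *
g=load('w3'); c=g['color'][:,:,::-1]
f=lambda a,k:cv2.resize(a,None,fx=k,fy=k,interpolation=cv2.INTER_CUBIC)
o=np.zeros((480,800,3),np.uint8)
o[:480,:400]=f(c[55:151,130:210],5)
o[:,400:]=cv2.convertScaleAbs(cv2.resize(c[0:180,250:400],(400,480),interpolation=cv2.INTER_CUBIC),alpha=1.0)
cv2.imwrite('pics/c3.png',o)
gx=np.radians(27.6);ux=np.array([np.cos(gx),np.sin(gx)]);uy=np.array([-ux[1],ux[0]])
k=np.array([.5365,-.2603])+.125*uy
for a in(0,.1,.2,.3):
    d=np.array([np.cos(gx-a),np.sin(gx-a)])
    print(a,((w2px(g,[[*(k-.02*d),.052],[*(k+.02*d),.052]])-[130,55])*5).round())
```

```text
0 [[148. 328.]
 [112.  41.]]
0.1 [[135. 327.]
 [126.  42.]]
0.2 [[122. 325.]
 [140.  43.]]
0.3 [[109. 322.]
 [153.  47.]]
```

View pics/c3.png

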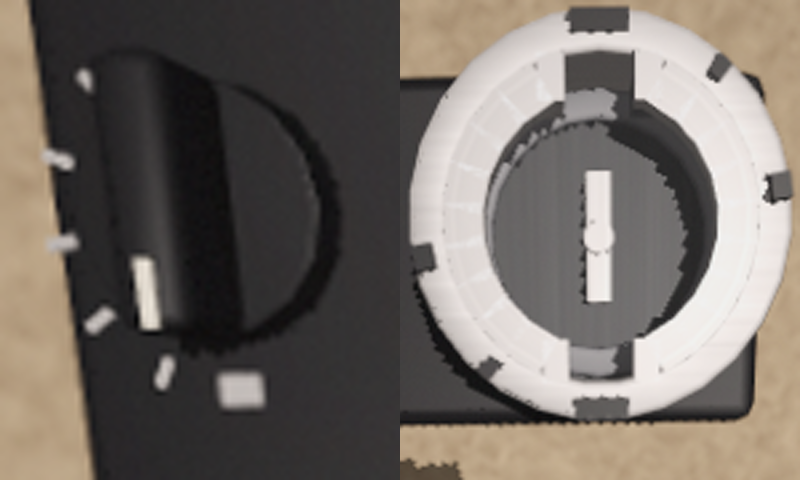

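Run:
```python
from h import *
g=load('w3'); c=g['color']
C=lambda p:[[250+(x-400+.5)*.375-.5,(y+.5)*.375-.5] for x,y in p]
for p in ([(600,50),(602,382)],[(600,18),(602,407)]):
    s=px2w(g,C(p),.08); d=s[0]-s[1];print(s.mean(0),np.linalg.norm(d),np.degrees(np.arctan2(d[1],d[0])))
pos=np.array([.4372,-.3049,.2502]);yaw=np.radians(26.94)
T=lambda P:np.c_[(P-pos)[:,0]*np.cos(yaw)+(P-pos)[:,1]*np.sin(yaw),(P-pos)[:,0]*np.sin(yaw)-(P-pos)[:,1]*np.cos(yaw)]
zp=pos[2]-.1013+.026
print('plate far,left,right in tool xy',T(px2w(g,[(317,214.5),(235.5,288),(400,288),(317,245)],zp)))
# plate outline fit: project circle for offsets
for ox in(-.002,0,.002,.004):
    a=np.linspace(0,2*np.pi,361);X=np.c_[ox+.04*np.cos(a),.04*np.sin(a)]
    W=np.c_[pos[0]+X[:,0]*np.cos(yaw)+X[:,1]*np.sin(yaw),pos[1]+X[:,0]*np.sin(yaw)-X[:,1]*np.cos(yaw),np.full(361,zp)]
    u=w2px(g,W);print(ox,u.min(0),u.max(0))
gr=c[:,317].astype(int).sum(1)[205:225];print(gr)
r=c[285].astype(int).sum(1);print(r[228:242],r[392:406])
go(.536,-.2605,.25,27.6)
```

```text
[ 0.5366972  -0.26077767  0.08      ] 0.07620616180731331 27.67726690346452
[ 0.53690071 -0.26067732  0.08      ] 0.08923085602608215 27.62266209257807
plate far,left,right in tool xy [[ 0.04106517  0.0005501 ]
 [ 0.00557411 -0.03798597]
 [ 0.00564446  0.03978273]
 [ 0.02694053  0.00055386]]
-0.002 [232.21363587 221.25659105] [399.50742211 372.68966419]
0 [231.90187934 216.85639397] [399.81336337 369.42920764]
0.002 [231.58852007 212.42296954] [400.12088261 366.14456293]
0.004 [231.27355533 207.95608619] [400.42998259 362.83552429]
[238 240 237 236 232 228 223 218 158  63  83  95  75  72 105 155 183 181
 181 180]
[211 211 214 214 221 232 198 107  57  58  57  41  49  50] [ 54  81  55  49  50  53  53 256 451 480 483 482 482 480]
d [0.3583 0.0199 0.0014] roll -0.0064 | pos [ 0.4375 -0.304   0.2505] yaw 27.02 tilt [-0.0008  0.0012] t 9.0833 F [ 0.   0.3 -0.8] T [0.05 0.03 0.01] open 0.0109 grip 49.03553009033203 q [-0.83  0.38  1.55  0.    1.21  0.27]
```

```bash
python3 -c "
from h import *
go(.5356,-.2604,.205,27.65)"
```

```text
d [0.3573 0.0192 0.1514] roll -0.007 | pos [ 0.4375 -0.304   0.2505] yaw 27.02 tilt [-0.0008  0.0012] t 9.0833 F [ 0.   0.3 -0.8] T [0.05 0.03 0.01] open 0.0109 grip 49.03553009033203 q [-0.83  0.38  1.55  0.    1.21  0.27]
```

>>> play_rows --series '[{"dx": 0.08,"dy": 0.02,"dz": 0,"roll": -0.007},{"dx": 0.16,"dy": 0.02,"dz": 0,"roll": -0.007},{"dx": 0.24,"dy": 0.02,"dz": 0.02,"roll": -0.007},{"dx": 0.31,"dy": 0.02,"dz": 0.07,"roll": -0.007},{"dx": 0.357,"dy": 0.02,"dz": 0.12,"roll": -0.007},{"dx": 0.357,"dy": 0.02,"dz": 0.15,"roll": -0.007},{"dx": 0.357,"dy": 0.02,"dz": 0.15,"roll": -0.007},{"dx": 0.357,"dy": 0.02,"dz": 0.15,"roll": -0.007}]'

```text
t: 9.75
eef_pos: [0.5354, -0.2608, 0.206]
tcp_rot: [0.971, 0.239, -0.0, -0.0]
contact_force: [-0.4, 0.0, -1.6]
opening: 0.0113
grip_force: 49.1
```

```bash
python3 -c "
from h import *
go(.5356,-.2604,.18,27.65)"
```

```text
d [ 0.0011 -0.0007  0.0868] roll 0.0006 | pos [ 0.5354 -0.2608  0.206 ] yaw 27.71 tilt [-0.0008  0.0004] t 9.75 F [-0.4  0.  -1.6] T [-0.03  0.01  0.04] open 0.0113 grip 49.07566845417023 q [-0.65  0.55  1.4  -0.    1.19  0.44]
```

>>> play_rows --series '[{"dx": 0.001,"dy": 0,"dz": 0.03,"roll": 0},{"dx": 0.001,"dy": 0,"dz": 0.06,"roll": 0},{"dx": 0.001,"dy": 0,"dz": 0.075,"roll": 0},{"dx": 0.001,"dy": 0,"dz": 0.085,"roll": 0},{"dx": 0.001,"dy": 0,"dz": 0.093,"roll": 0},{"dx": 0.001,"dy": 0,"dz": 0.1,"roll": 0},{"dx": 0.001,"dy": 0,"dz": 0.1,"roll": 0}]'

```text
t: 10.33
eef_pos: [0.5359, -0.2612, 0.1756]
tcp_rot: [0.971, 0.239, -0.0, -0.0]
contact_force: [-0.3, 0.4, -1.2]
opening: 0.0108
grip_force: 49.1
```

```bash
python3 -c "
from h import *
go(.5356,-.2604,.161,27.65)"
```

```text
d [ 0.0002 -0.0028  0.0488] roll 0.0 | pos [ 0.5359 -0.2612  0.1756] yaw 27.65 tilt [-0.0003  0.0002] t 10.3333 F [-0.3  0.4 -1.2] T [ 0.03 -0.03  0.05] open 0.0108 grip 49.07559335231781 q [-0.65  0.59  1.43  0.    1.12  0.44]
```

>>> play_rows --series '[{"dx": 0,"dy": -0.001,"dz": 0.012,"roll": 0},{"dx": 0,"dy": -0.001,"dz": 0.024,"roll": 0},{"dx": 0,"dy": -0.001,"dz": 0.034,"roll": 0},{"dx": 0,"dy": -0.001,"dz": 0.041,"roll": 0},{"dx": 0,"dy": -0.001,"dz": 0.046,"roll": 0},{"dx": 0,"dy": -0.001,"dz": 0.048,"roll": 0},{"dx": 0,"dy": -0.001,"dz": 0.048,"roll": 0},{"dx": 0,"dy": -0.001,"dz": 0.048,"roll": 0}]'

```text
t: 11.0
eef_pos: [0.5359, -0.2609, 0.1616]
tcp_rot: [0.971, 0.239, 0.0, 0.0]
contact_force: [0.4, -0.5, -2.0]
opening: 0.0108
grip_force: 49.1
```

```bash
python3 -c "
from h import *
go(.5356,-.2604,.1613,27.65-40.1)"
```

```text
d [-0.0002 -0.002   0.0011] roll 0.4456 | pos [ 0.5359 -0.2609  0.1616] yaw 27.65 tilt [ 0.0002 -0.0001] t 11.0 F [ 0.4 -0.5 -2. ] T [-0.01  0.02  0.04] open 0.0108 grip 49.09697771072388 q [-0.65  0.61  1.44  0.    1.09  0.44]
```

>>> play_rows --series '[{"dx": 0,"dy": 0,"dz": 0,"roll": 0.0},{"dx": 0,"dy": 0,"dz": 0,"roll": 0.0},{"dx": 0,"dy": 0,"dz": 0,"roll": 0.04},{"dx": 0,"dy": 0,"dz": 0,"roll": 0.08},{"dx": 0,"dy": 0,"dz": 0,"roll": 0.12},{"dx": 0,"dy": 0,"dz": 0,"roll": 0.16},{"dx": 0,"dy": 0,"dz": 0,"roll": 0.2},{"dx": 0,"dy": 0,"dz": 0,"roll": 0.24}]'

```text
t: 11.67
eef_pos: [0.5358, -0.2605, 0.1615]
tcp_rot: [0.999, 0.051, -0.0, -0.0]
contact_force: [-0.4, 1.7, -0.5]
opening: 0.0108
grip_force: 49.2
```

```bash
python3 -c "
from h import *
go(.5358,-.2606,.1613,27.65-40.1)"
```

```text
d [-0.0002  0.0002  0.0008] roll 0.2038 | pos [ 0.5358 -0.2605  0.1615] yaw 5.89 tilt [-0.0003  0.0008] t 11.6667 F [-0.4  1.7 -0.5] T [0.38 0.07 0.03] open 0.0108 grip 49.20465588569641 q [-0.65  0.61  1.44  0.    1.09  0.82]
```

>>> play_rows --series '[{"dx": 0,"dy": 0,"dz": 0,"roll": 0.04},{"dx": 0,"dy": 0,"dz": 0,"roll": 0.08},{"dx": 0,"dy": 0,"dz": 0,"roll": 0.12},{"dx": 0,"dy": 0,"dz": 0,"roll": 0.16},{"dx": 0,"dy": 0,"dz": 0,"roll": 0.19},{"dx": 0,"dy": 0,"dz": 0,"roll": 0.205},{"dx": 0,"dy": 0,"dz": 0,"roll": 0.205},{"dx": 0,"dy": 0,"dz": 0,"roll": 0.205}]'

```text
t: 12.33
eef_pos: [0.5358, -0.2606, 0.1615]
tcp_rot: [0.994, -0.107, -0.0, -0.0]
contact_force: [-1.2, 3.2, -0.5]
opening: 0.0111
grip_force: 49.2
```

Run:
```python
from h import *
go(.5358,-.2606,.1613,27.65-40.1)
g=snap('wrist','w4');t=snap('top','t4')
o=np.zeros((480,800,3),np.uint8)
o[:,:560]=cv2.resize(g['color'][90:450,110:530,::-1],(560,480)); o[:240,560:]=cv2.resize(t['color'][211:271,350:410,::-1],(240,240),interpolation=cv2.INTER_CUBIC)
cv2.imwrite('pics/c4.png',o)
```

```text
d [-0.0001  0.0001  0.0007] roll 0.0015 | pos [ 0.5358 -0.2606  0.1615] yaw -12.32 tilt [-0.0003  0.0007] t 12.3333 F [-1.2  3.2 -0.5] T [0.64 0.06 0.09] open 0.0111 grip 49.23497200012207 q [-0.65  0.61  1.44  0.    1.09  1.14]
```

View pics/c4.png

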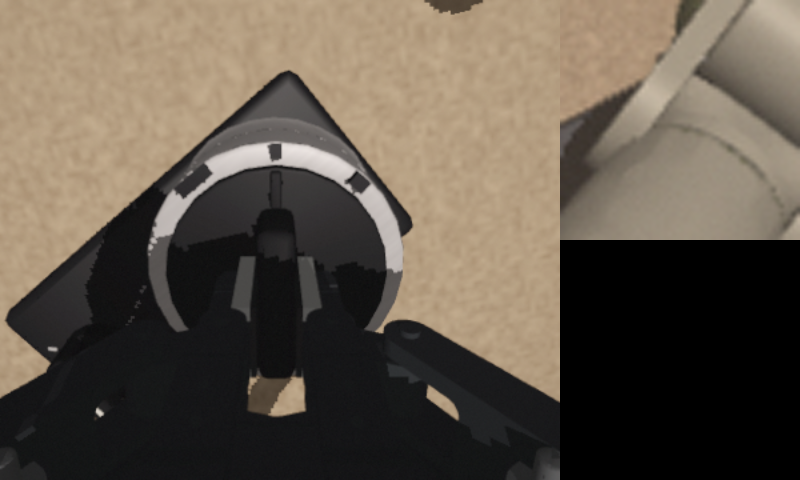

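The lid is seated with its bar and groove at (276,190), pointing at the slim mark (275,152). The wrist moment of 0.09 Nm matches the spring at 0.63 rad.

```bash
python3 -c "
from plant import bot
print(bot.sign_off())"
```

```text
the job is handed in; nothing more can be done
None
```

I handed the job in with the knob turned to its minimum stop and the lid seated and still gripped at half way, its bar on the slim mark; the tin, jar and pot were never touched, and no verdict came back.

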